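# Shut the oven's ash box and pin its lid

### The arm

A 7-joint arm with a two-finger parallel gripper is mounted at the origin on the work surface. World frame = base frame: x ahead of the robot, y to its left, z up, the work surface at z = 0. Lengths are in mm, angles in rad, forces in N, time in s.
With the tool pointing down it reaches from about 400 to 875 mm from the base axis. Payload 4.4 kg.
Tool frame: the origin (TCP) lies between the finger pads; the fingertips stand 17 mm ahead of it and the grasp point (between the pads) lies 2 mm behind it; z points along the fingers, y is the line along which they close (so a half turn about z gives the same grasp; the last joint's range is limited). The gripper opens to 85 mm and grips with 20 to 120 N. Pads are 22 mm wide; open, the fingers measure 114 mm over their backs; the gripper's body (76 mm by 85 mm) begins 54 mm behind the grasp point. The pads swing forward as they close: fully open they stand 13 mm farther back than shut.
Start: joints at [-1.204, 0.628, 0.038, 1.517, -0.027, 0.996, -0.02], TCP at [272.599, 590.091, 248.313] pointing down, gripper open.
Joint ranges: [-3.06, 3.06], [-0.37, 2.12], [-1.25, 1.32], [0.18, 2.47], [-1.1, 4.24], [0.23, 1.98], [-2.94, 2.94]. Speed limits (rad/s): [2.57, 2.57, 3.14, 3.14, 3.14, 3.14, 3.14].

### API

Orientations are given as [roll, pitch, yaw] about the fixed x, y, z axes, in that order (R = Rz(yaw) Ry(pitch) Rx(roll)).
In Python, from cell import sensors, get_image, ctrl gives the robot as it stands.
- The arm moves only by the tool send_rows, never from a script. Its argument "series" is a list of rows, each a list of 3 entries, a list of its own where there are three numbers: the finger opening in mm, from 0 to 85.4, then the shift along the world's x, y, z in units of 60 mm (1.0 is 60 mm), then the turn, a rotation vector about the world's x, y, z in units of 5 degrees (1.0 is 5 degrees). A call has 1 to 8 rows; each row shifts and turns the commanded pose from where the row before left it; what a row does not reach is not made up. A row lasts 1/8 s, in which the tool goes at most 62.5 mm and 10.7 degrees, less where a joint would pass 70% of its speed; a pose out of reach is approached as far as the arm can. A call is refused whole if a number of a shift passes 1 or a number of a turn 1, either way. A call with a gripper value outside its range is refused whole. The fingers move at their own pace and stop on an object; the grip force is fixed at half the most. Time passes only in rows, so rows that do not move let the fingers close. It gives the time, the measured TCP pose, the force, the opening and the grip force at its end, in the units of the state.
- sensors.read_state(): the state, without advancing time (a new reading comes with each control period).
- get_image(name): name is "scene" or "top"; returns a dict with "img" (400x640x3 uint8, red, green, blue), "depth" (400x640 float32, mm along the optical axis (not along the pixel's ray), 0 where there is no reading), "vfov" (degrees; the focal length in pixels is half the picture's height over the tangent of half this angle, whatever the lens; pixels are square), "cx", "cy" (the principal point, pixels), "k1" (the pictures are not rectified: a ray, as slopes to the right and down, at radius r is drawn at 1 + k1 r^2 times it, then the intrinsics apply), "world_to_cam" (4x4, takes a point from world to camera coordinates). Camera axes: x right, y down, z forward; pixel columns grow to the right and rows downward; lengths in mm; the calibration is good to about 2 mm. A picture is of the moment at which its call begins.
- ctrl.finish_job(): hands the job in; it is judged then, once.
The state is a dict: "clock": time; "qpos": joint angles; "qd": joint speeds; "tau": joint torques, N m; "eef_pos": TCP position; "tool_rot": TCP orientation; "force": force on the tool from outside, world axes, zero at the start; "torque": the same for the moment, N m; "width": finger opening in mm; "gripper_force": force on a finger pad.
Only numpy, scipy, OpenCV 4.12 (cv2) and the standard library are available. Lean on these libraries where they do the work, as an engineer would, in place of code of your own. Each camera call takes 0.05 s, during which the arm holds its last target. There are 200 camera calls.

### The job

Shut the steel ash box and lock it: push its sliding lid fully closed, then push the locking pin lengthwise along its cradle, through the eye on the lid and on through the keeper eye beyond it, until the pin's knob is right up against the cradle. Leave the jar, the bowl and the brush where they are.

Things in the scene. Friction and masses are not known exactly. Their poses are not given: they have to be found in the camera images.
- ashbox: Fixed grey steel box, 200 (x) x 320 (y) x 90 mm high. Origin: centre of underside; x from lid side to pin side (roughly away from the robot), y along its length. The lid covers the top up to x = 35 mm, a flat deck (height 90) x = 40 to 100. On the deck, in a row along y at x = 70: cradle, a 33 mm gap for the lid's eye, keeper plate. Axis of cradle and eyes: parallel to y, height 106 mm.
- lid (a joint): Opening of the sliding lid, m: 0 = shut (hard stop), at most 0.085; starts at 0.04 to 0.075. It grows as the lid slides along the box's -x, towards the robot. It slides stiffly (2 N plus slight drag) and stays where left. The lid is a 5 mm steel plate, 130 (x) x 300 (y) mm, top 96 mm above the counter.
- lid_grip (a point): Centre of the top edge of the lid's upright grip plate, 130 mm above the counter; moves with the lid. The plate stands 34 mm tall on the lid, is 8 mm thick (x) and 100 mm wide (y); shut, it is 4 mm to the -x side of the box's middle. Axes as the box.
- lid_eye (a point): Centre of the entry (-y) face of the lid's eye: an upright plate 36 mm wide, 8 mm thick along y, with a round 16 mm hole along y, its top 126 mm above the counter, on a tongue of the lid that slides over the deck. With the lid shut the hole is in line with cradle and keeper, at y = 60 to 68 mm in the box. Axes as the box.
- keeper_eye (a point): Centre of the entry side (-y face) of the keeper's eye: a fixed upright plate 36 mm wide, 8 mm thick along y, with a round 16 mm hole along y, at 78 to 86 mm along the box's y. Axes as the box.
- cradle_end (a point): Point on the pin's axis in the -y end face of the cradle, where the knob stops. The cradle is a fixed dark steel open-topped channel, y = -55 to +45 mm in the box, 32 mm wide, 14 mm inside, its walls 20 mm and floor 10 mm above the deck. Axes as the box.
- pin: Loose pin lying in the cradle: steel rod, 12 mm diameter, 161 mm long, with 8 mm tapered nose; round wooden knob, 32 mm diameter, 18 mm long, at its back (-y) end, resting on the deck. Origin: on the axis in the knob's front face; y axis points to the nose. May roll. 0.2 kg. Starts drawn back 53 to 75 mm. Home: knob touches the cradle's end, nose 20 mm beyond the keeper.
- pin_tip (a point): End of the pin's nose, on its axis.
- pin_knob (a point): Centre of the flat back face of the pin's knob: push here towards +y of the box.
- jar: Green glass jar with a steel cap, 70 mm in diameter, 120 mm tall; origin at the centre of its base. Bystander.
- bowl: White bowl, 120 mm across, 50 mm tall; origin at the centre of its base. Bystander.
- brush: Flat brush with a wooden handle, 200 mm long, 42 mm wide, 20 mm high, lying on the counter beyond the box; origin at the middle of its underside, x towards the bristles. Bystander.
Things that resemble listed ones, but are neither listed nor needed, are in the scene too. Of the things shaped like the pin, the steel one is meant.

How it is judged (in metres and radians):
On the way, in this order (a step that is already met when the one before it is completed fails the run):
1. the lid is fully shut (within 4 mm) (value of joint lid below 0.004 m), for 0.2 s.
2. the pin is home through the lid's eye and the keeper (y of pin in the frame of cradle_end above -0.006 m and x of pin in the frame of cradle_end between -0.006 and 0.006 m and z of pin in the frame of cradle_end between -0.006 and 0.006 m and x of pin_tip in the frame of keeper_eye between -0.006 and 0.006 m and z of pin_tip in the frame of keeper_eye between -0.006 and 0.006 m and y of pin_tip in the frame of keeper_eye above 0.012 m), for 0.2 s.
At the end, for the whole second after the job is handed in: The lid is shut within 4 mm; the pin lies level in its cradle (within 6 mm of its axis) through both eyes, its nose out beyond the keeper, its knob within 6 mm of the cradle's end, at rest (all of step 2 and value of joint lid below 0.004 m and linear speed of pin below 0.02 m/s); the robot touches nothing.
It fails at once if the jar is moved by more than 30 mm (distance of jar from where it was at the start of the episode above 0.03 m).
It fails at once if the bowl is moved by more than 30 mm (distance of bowl from where it was at the start of the episode above 0.03 m).
It fails at once if the brush is moved by more than 30 mm (distance of brush from where it was at the start of the episode above 0.03 m).
It also fails if it takes over 43 s, if anything falls off the work surface, if the arm or the gripper's body presses on something with over 40 N, if the wrist force passes 120 N, or if a joint passes its speed limit or range.

## Working session

There is one attempt and no reset: what is moved stays moved. The work goes in short steps, Python scripts to look and compute and a tool call to move; the robot and the scene stay as the last step left them, time stands still between calls to the robot, and variables do not carry over. Pictures are saved under pics/ and viewed, at most 10 in all, crops included, and the job is handed in when it is done.

Besides the shell and the picture viewer there is one more tool, called after "Call:" by a JSON object that holds its "op" and its "data", one argument or row to a line. send_rows: Moves the arm, as the interface text tells. Its arguments: {"type":"object","properties":{"series":{"type":"array"}},"required":["series"]}

```bash
mkdir -p pics
cat > h.py <<'E'
import numpy as np, cv2
from cell import sensors, get_image, ctrl
def world(d):
    h,w=d['depth'].shape; f=h/2/np.tan(np.radians(d['vfov'])/2)
    K=np.array([[f,0,d['cx']],[0,f,d['cy']],[0,0,1]])
    u,v=np.meshgrid(np.arange(w),np.arange(h))
    p=np.stack([u,v],-1).reshape(-1,1,2).astype(float)
    r=cv2.undistortPoints(p,K,np.array([d['k1'],0,0,0,0.])).reshape(h,w,2)
    z=d['depth']; c=np.stack([r[...,0]*z,r[...,1]*z,z,np.ones_like(z)],-1)
    W=(c@np.linalg.inv(d['world_to_cam']).T)[...,:3]; W[z==0]=np.nan
    return W
def snap(n,tag):
    d=get_image(n); cv2.imwrite(f'pics/{tag}.png',d['img'][...,::-1]); 
    W=world(d); np.savez(f'pics/{tag}.npz',W=W,img=d['img']); return d,W
E
python3 - <<'E'
from h import *
s=sensors.read_state(); print(s)
for n in('scene','top'):
    d,W=snap(n,n+'0'); print(n,d['vfov'],d['k1'],np.linalg.inv(d['world_to_cam']).round(2))
E
```

```text
{'clock': 0.0, 'qpos': array([-1.2038013 ,  0.62932321,  0.03841963,  1.51835709, -0.02702713,
        0.99631313, -0.02000732]), 'qd': array([ 8.26241232e-04,  1.30863072e-03,  1.33257229e-03, -5.75997980e-05,
       -1.08852627e-03, -3.89484766e-04,  2.40168370e-04]), 'tau': array([-5.73071757e-04, -5.63415670e+01,  1.22604780e+00, -1.93440789e+01,
        1.09862286e-02,  1.03625102e-02, -7.04068952e-06]), 'eef_pos': array([272.32319354, 589.5530462 , 247.40698941]), 'tool_rot': array([-3.13970867e+00, -1.22731034e-05,  2.70879384e+00]), 'force': array([ 0.41030516,  0.72378573, -0.70518873]), 'torque': array([-0.03732059, -0.00729789, -0.03425239]), 'gripper_force': 0.0, 'width': 85.58207735208919}
scene 45.003103383969396 -0.045942323931702916 [[-6.10000e-01  6.10000e-01 -5.00000e-01  1.17877e+03]
 [ 7.90000e-01  4.80000e-01 -3.80000e-01  4.95390e+02]
 [ 1.00000e-02 -6.30000e-01 -7.70000e-01  1.11096e+03]
 [ 0.00000e+00  0.00000e+00  0.00000e+00  1.00000e+00]]
top 48.2801879814795 -0.05530682090697956 [[ 0.00000e+00 -9.80000e-01  1.90000e-01  2.63700e+02]
 [-1.00000e+00  0.00000e+00  2.00000e-02 -2.53400e+01]
 [-2.00000e-02 -1.90000e-01 -9.80000e-01  1.43782e+03]
 [ 0.00000e+00  0.00000e+00  0.00000e+00  1.00000e+00]]
```

View pics/scene0.png

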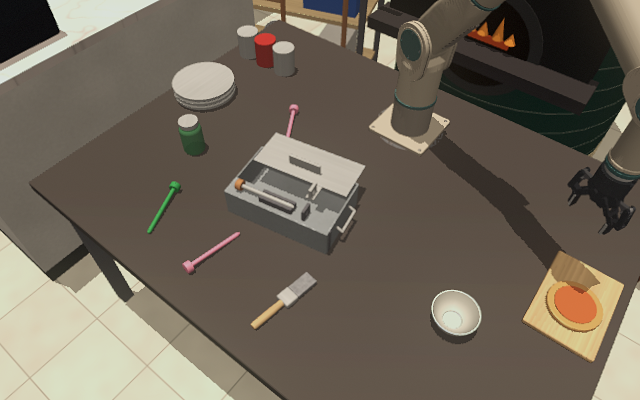

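View pics/top0.png

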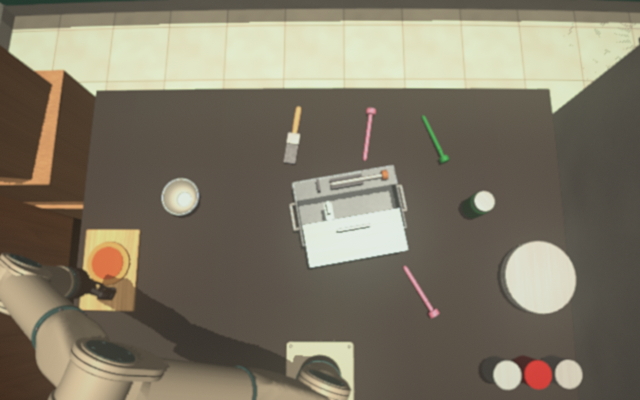

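The scene view shows the box around (295,190), its lid partly open, with the steel pin's wooden knob at (240,185). The top view shows the box at (350,215), the knob at (386,175), the lid eye at (328,210) and the grip at (352,228). Next I'll measure these.

```bash
cat > m.py <<'E'
from h import *
import sys
P=[];C=[]
tag=sys.argv[1]
for n in('scene','top'):
    z=np.load(f'pics/{n}{tag}.npz');W=z['W'].reshape(-1,3);I=z['img'].reshape(-1,3).astype(int)
    m=(W[:,0]>230)&(W[:,0]<650)&(abs(W[:,1]+80)<260)&(W[:,2]>40)&(W[:,2]<150)
    W=W[m];I=I[m]
    # lid top
    L=W[(abs(W[:,2]-96)<7)]
    print(n,len(W),np.histogram(W[:,2],np.arange(40,150,5)))
    T=W[W[:,2]>85]; r=cv2.minAreaRect(T[:,:2].astype(np.float32)); print('z>85 rect',r, cv2.boxPoints(r).round(0).tolist())
    g=W[(W[:,2]>118)]; print('z>118',len(g)); 
    o=(I[:,0]-I[:,2]>50)&(W[:,2]>85); print('knob',o.sum(),W[o].mean(0) if o.any() else 0,W[o].min(0),W[o].max(0))
    P.append(W);C.append(I)
E
python3 m.py 0
python3 - <<'E'
import cv2
a=cv2.imread('pics/scene0.png')[125:260,215:375];b=cv2.imread('pics/top0.png')[155:275,280:420]
a=cv2.resize(a,(640,540),interpolation=2);b=cv2.resize(b,(700,600),interpolation=2)
cv2.imwrite('pics/a.png',a);cv2.imwrite('pics/b.png',b)
E
```

```text
scene 7454 (array([ 162,  236,  169,  170,  157,  161,  169,  165,  184, 1068, 2045,
       1701,  160,  340,  234,   96,  112,  104,   20,    1,    0]), array([ 40,  45,  50,  55,  60,  65,  70,  75,  80,  85,  90,  95, 100,
       105, 110, 115, 120, 125, 130, 135, 140, 145]))
z>85 rect ((484.87042236328125, -93.74032592773438), (273.14141845703125, 324.7674255371094), 10.064916610717773) [[322.0, 42.0], [379.0, -277.0], [648.0, -230.0], [591.0, 90.0]]
z>118 274
knob 63 [ 613.73594875 -197.45071564  115.88765906] [ 589.09917636 -229.85241682   89.9540576 ] [ 625.03853742 -186.99082498  124.02417502]
top 6812 (array([  27,   83,   62,   32,   13,   18,   17,   18,   48,  588, 1821,
       2765,  647,  159,  244,   74,   49,   90,   55,    2,    0]), array([ 40,  45,  50,  55,  60,  65,  70,  75,  80,  85,  90,  95, 100,
       105, 110, 115, 120, 125, 130, 135, 140, 145]))
z>85 rect ((485.5604553222656, -95.1729736328125), (269.4676513671875, 325.2868347167969), 9.969331741333008) [[325.0, 42.0], [381.0, -279.0], [646.0, -232.0], [590.0, 88.0]]
z>118 216
knob 52 [ 606.87431297 -199.34221867  119.73406435] [ 595.29113362 -209.45327125  109.18384052] [ 620.9637013  -189.93463532  126.91456434]
```

View pics/a.png

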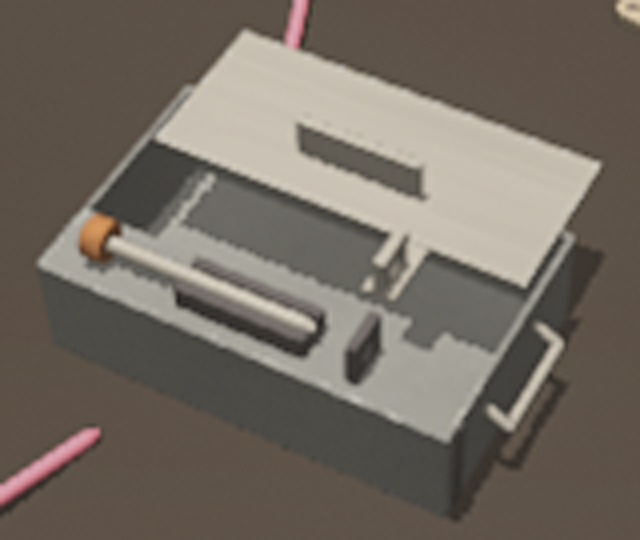

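View pics/b.png

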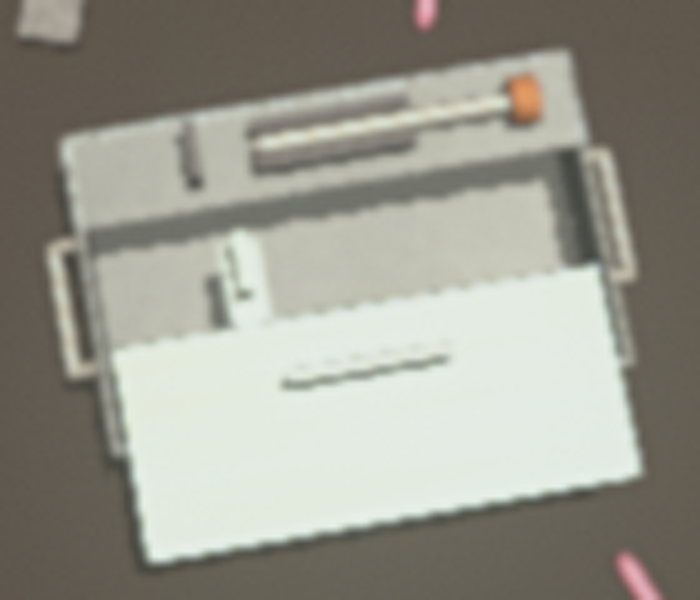

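Both crops show the same layout: a straight pin in the cradle, the lid open about 70 mm, and box yaw close to 10°. I'll put the features into the box frame.

```bash
cat > m2.py <<'E'
from h import *
import sys
tag=sys.argv[1]; yaw=np.radians(10.0); O=np.array([519.5,-89.3])
ex=np.array([np.cos(yaw),np.sin(yaw)]);ey=np.array([-ex[1],ex[0]])
for n in('scene','top'):
    z=np.load(f'pics/{n}{tag}.npz');W=z['W'].reshape(-1,3);I=z['img'].reshape(-1,3).astype(int)
    B=np.c_[(W[:,:2]-O)@ex,(W[:,:2]-O)@ey,W[:,2]]
    k=lambda x0,x1,y0,y1,z0,z1:(B[:,0]>x0)&(B[:,0]<x1)&(B[:,1]>y0)&(B[:,1]<y1)&(B[:,2]>z0)&(B[:,2]<z1)
    o=(I[:,0]-I[:,2]>50)
    for nm,m in dict(deck=k(41,130,-200,200,84,94),keeper=k(40,110,70,100,104,140),lideye=k(-60,35,40,85,108,140),
        grip=k(-120,20,-70,70,110,145),lid=k(-200,40,-170,170,92,100),knob=o&k(0,130,-200,0,85,140),rod=k(40,100,-110,-60,108,130)&~o,cradle=k(40,100,-50,44,105,116)).items():
        b=B[m]
        if len(b): print(n,nm,len(b),'p3',np.percentile(b,3,0).round(1),'med',np.median(b,0).round(1),'p97',np.percentile(b,97,0).round(1))
        if nm in('rod','grip') and len(b)>3: print('  slope dx/dy',np.polyfit(b[:,1],b[:,0],1))
E
python3 m2.py 0
```

```text
scene deck 1364 p3 [  42.8 -150.7   85.1] med [81.9 52.6 89.2] p97 [ 99.6 158.   92.8]
scene keeper 79 p3 [ 51.1  80.5 104.9] med [ 73.8  86.1 120.7] p97 [ 87.8  89.1 129.2]
scene lideye 57 p3 [-19.5  62.3 110.4] med [1.000e-01 6.760e+01 1.226e+02] p97 [ 14.   71.5 127.9]
scene grip 261 p3 [-81.2 -44.1 110.7] med [-74.2  15.1 123.3] p97 [ 12.3  69.2 131.7]
  slope dx/dy [  0.55587118 -69.63499711]
scene lid 2938 p3 [-164.3 -138.4   92.3] med [-101.1   17.8   95.3] p97 [-37.7 144.9  99. ]
scene knob 63 p3 [  57.4 -133.5  102.5] med [  76.6 -122.5  117.7] p97 [  84.7 -113.8  122.6]
scene rod 47 p3 [  65.7 -107.8  108.3] med [ 70.8 -85.4 110.7] p97 [ 75.9 -61.  115.1]
  slope dx/dy [3.77584962e-03 7.10349031e+01]
scene cradle 341 p3 [ 53.3 -47.4 105.4] med [ 70.7  -2.9 109.2] p97 [ 85.6  41.2 113.3]
top deck 1123 p3 [  42.4 -153.5   86. ] med [66.7 30.9 90.4] p97 [ 98.2 153.9  93.7]
top keeper 36 p3 [ 49.8  78.8 113.8] med [ 66.1  82.4 126.3] p97 [ 86.2  85.7 133.2]
top lideye 37 p3 [-21.1  60.6 115.5] med [ -4.6  64.5 126.5] p97 [ 12.4  68.2 130.3]
top grip 149 p3 [-81.8 -45.1 114.1] med [-77.   17.4 128.3] p97 [ 10.9  67.6 134.3]
  slope dx/dy [  0.64502408 -70.61695025]
top lid 3519 p3 [-165.5 -142.5   92.7] med [-104.5    6.4   96.6] p97 [-31.6 142.9  99.7]
top knob 52 p3 [  55.9 -132.8  112.5] med [  66.4 -123.4  120.3] p97 [  80.  -115.2  125.2]
top rod 54 p3 [  63.2 -107.6  108.8] med [ 67.7 -87.1 112.9] p97 [ 73.9 -62.  119.3]
  slope dx/dy [1.40712636e-03 6.81049045e+01]
top cradle 302 p3 [ 53.4 -46.8 105.9] med [ 68.6  -3.2 110.9] p97 [ 84.2  40.  115.2]
```

Call:
{"op": "send_rows", "data": {
  "series": [
    [0,[0.3,-0.95,0],[0,0,-1]],
    [0,[0.3,-0.95,0],[0,0,-1]],
    [0,[0.3,-0.95,0],[0,0,-1]],
    [0,[0.3,-0.95,0],[0,0,-1]],
    [0,[0.3,-0.95,0],[0,0,-1]],
    [0,[0.3,-0.95,0],[0,0,-1]],
    [0,[0.3,-0.95,0],[0,0,-1]],
    [0,[0,-0.95,0],[0,0,-1]]
  ]
}}

```text
clock: 1.1
eef_pos: [399.8, 132.0, 248.4]
tool_rot: [3.14, 0.001, 2.007]
force: [1.3, 0.3, -0.4]
width: 0.2
gripper_force: 0.0
```

Call:
{"op": "send_rows", "data": {
  "series": [
    [0,[0,-0.95,0],[0,0,-1]],
    [0,[0,-0.95,0],[0,0,-1]],
    [0,[0,-0.95,0],[0,0,-1]],
    [0,[0,-0.95,0],[0,0,0]],
    [0,[-0.05,-0.25,-0.7],[0,0,0]],
    [0,[0,0,-0.7],[0,0,0]],
    [0,[0,0,-0.5],[0,0,0]],
    [0,[0,0,0],[0,0,0]]
  ]
}}

```text
clock: 2.1
eef_pos: [394.0, -108.7, 132.9]
tool_rot: [-3.137, -0.002, 1.748]
force: [-0.2, -0.3, 0.8]
width: -0.3
gripper_force: 0.0
```

```bash
cat > st.py <<'E'
from h import *
s=sensors.read_state(); p=s['eef_pos'];yaw=np.radians(10.0);d=p[:2]-[519.5,-89.3]
c,n=np.cos(yaw),np.sin(yaw)
print('box',d@[c,n],d@[-n,c],p[2],s['tool_rot'],'F',s['force']@[c,n,0],s['force']@[-n,c,0],s['force'][2],s['clock'],s['width'])
E
python3 st.py
```

```text
box -126.94906834477786 2.6713670819403 132.85786772428082 [-3.13705158e+00 -1.96290021e-03  1.74811947e+00] F -0.29384647777091805 -0.23625937800816132 0.8107613368924893 2.1 -0.3144956130139238
```

Call:
{"op": "send_rows", "data": {
  "series": [
    [0,[0,0,-0.2],[0,0,0]],
    [0,[0.2,0.035,0],[0,0,0]],
    [0,[0.2,0.035,0],[0,0,0]],
    [0,[0.2,0.035,0],[0,0,0]],
    [0,[0.2,0.035,0],[0,0,0]],
    [0,[0.2,0.035,0],[0,0,0]],
    [0,[0.2,0.035,0],[0,0,0]],
    [0,[0,0,0],[0,0,0]]
  ]
}}

```text
clock: 3.1
eef_pos: [469.6, -96.0, 122.3]
tool_rot: [3.139, 0.001, 1.75]
force: [0.6, 0.2, -0.2]
width: -0.2
gripper_force: 0.0
```

```bash
python3 st.py
```

```text
box -50.34693894805847 2.0720147444830515 122.31207183441568 [3.13927572e+00 8.41372757e-04 1.75004943e+00] F 0.6426960783569854 0.10273092633794292 -0.19291291056183646 3.1 -0.2003812565789062
```

Call:
{"op": "send_rows", "data": {
  "series": [
    [0,[0.15,0.026,0],[0,0,0]],
    [0,[0.15,0.026,0],[0,0,0]],
    [0,[0.08,0.014,0],[0,0,0]],
    [0,[0,0,0],[0,0,0]]
  ]
}}

```text
clock: 3.6
eef_pos: [491.4, -92.3, 122.3]
tool_rot: [3.14, 0.001, 1.749]
force: [0.6, 0.7, -0.4]
width: -0.2
gripper_force: 0.0
```

```bash
python3 st.py
python3 - <<'E'
from h import *
snap('top','top1');snap('scene','scene1')
E
python3 m2.py 1 | grep -E "lideye|keeper|grip|knob|rod"
```

```text
box -28.152990530857544 1.9618518021732938 122.3201850130448 [3.14017024e+00 5.16525437e-04 1.74927365e+00] F 0.6732706689619401 0.5713657494609555 -0.39359575673632163 3.6 -0.2063001960250313
scene keeper 89 p3 [ 49.1  70.4 107.2] med [ 70.2  85.4 121.3] p97 [ 87.4  89.1 128. ]
scene lideye 32 p3 [-14.2  40.4 110. ] med [ -8.3  47.4 122.2] p97 [ -5.6  51.5 130.6]
scene grip 253 p3 [-32.9 -43.2 111. ] med [ -8.6   9.9 125.1] p97 [ -5.   50.  136.5]
scene knob 63 p3 [  56.7 -133.5  102.4] med [  76.3 -121.7  117.6] p97 [  84.5 -114.4  123.3]
scene rod 52 p3 [  65.1 -107.8  108.4] med [ 71.1 -85.6 111.1] p97 [ 76.7 -63.1 114. ]
top keeper 37 p3 [ 50.4  78.8 114.9] med [ 66.2  82.6 125.8] p97 [ 85.6  86.2 130. ]
top knob 52 p3 [  55.6 -132.2  113.9] med [  66.  -123.   120.2] p97 [  80.3 -115.1  125.6]
top rod 7 p3 [  67.1 -108.2  109.1] med [  71.1 -101.3  111.7] p97 [ 74.6 -96.1 118.6]
```

Call:
{"op": "send_rows", "data": {
  "series": [
    [0,[0.05,0.009,0],[0,0,0]],
    [0,[0.05,0.009,0],[0,0,0]],
    [0,[0,0,0],[0,0,0]]
  ]
}}

```text
clock: 4.08
eef_pos: [496.8, -91.3, 122.4]
tool_rot: [3.141, 0.0, 1.749]
force: [-0.4, -0.9, -0.6]
width: -0.3
gripper_force: 0.5
```

```bash
python3 st.py
```

```text
box -22.742780127028546 1.9332647023386955 122.37349344238059 [3.14105327e+00 2.79993888e-04 1.74884308e+00] F -0.5985605318499221 -0.8116890970524359 -0.5562309392363045 4.075 -0.30362381659539794
```

Call:
{"op": "send_rows", "data": {
  "series": [
    [0,[0.05,0.009,0],[0,0,0]],
    [0,[0,0,0],[0,0,0]]
  ]
}}

```text
clock: 4.32
eef_pos: [497.2, -91.2, 122.1]
tool_rot: [-3.138, -0.001, 1.748]
force: [-4.6, -0.8, 4.9]
width: -0.2
gripper_force: 3.1
```

```bash
python3 st.py
```

```text
box -22.238682634593108 2.0393033694657623 122.13274591837974 [-3.13756602e+00 -1.03595031e-03  1.74804788e+00] F -4.682261413881617 0.025665460860710865 4.895271995297754 4.325 -0.16528664641445664
```

Call:
{"op": "send_rows", "data": {
  "series": [
    [0,[0.05,0.009,0],[0,0,0]],
    [0,[0,0,0],[0,0,0]],
    [0,[-0.3,-0.05,0],[0,0,0]],
    [0,[-0.1,0,0.7],[0,0,0]],
    [0,[0,-0.4,0.9],[0,0,0]],
    [0,[0.5,-0.8,0],[0,0,0]],
    [0,[0.8,-0.5,0],[0,0,0]],
    [0,[0.8,-0.5,0],[0,0,0]]
  ]
}}

```text
clock: 5.32
eef_pos: [606.5, -226.0, 218.9]
tool_rot: [3.139, 0.0, 1.749]
force: [0.3, -0.2, -0.1]
width: 0.0
gripper_force: 0.0
```

```bash
python3 st.py
python3 - <<'E'
from h import *
snap('top','top2');snap('scene','scene2')
a=cv2.imread('pics/scene2.png')[125:260,215:375]
cv2.imwrite('pics/c.png',cv2.resize(a,(640,540),interpolation=2))
E
sed -i 's/k(-60,35,40,85,108,140)/k(40,100,50,74,112,140)/' m2.py
python3 m2.py 2 | grep -E "lideye|keeper|grip|knob|rod"
```

```text
box 61.92374739511519 -149.7643582798056 218.9439750342633 [3.13940193e+00 2.44715552e-04 1.74888319e+00] F 0.23445387788819477 -0.2914373145479165 -0.09754784295534269 5.325 0.008913339085939255
scene keeper 85 p3 [ 51.6  70.2 106.1] med [ 73.3  85.5 121.1] p97 [ 86.9  88.9 127.1]
scene lideye 61 p3 [ 51.1  62.  114.4] med [ 70.8  68.1 123.6] p97 [ 86.9  70.5 127.7]
scene grip 214 p3 [ -8.2 -43.7 110.8] med [ -2.3   4.7 124. ] p97 [  1.2  51.4 132. ]
scene knob 57 p3 [  59.4 -131.3  108.4] med [  76.3 -122.2  117.9] p97 [  84.5 -113.9  123.1]
scene rod 46 p3 [  64.5 -108.   108.2] med [ 70.4 -82.1 110.3] p97 [ 75.5 -61.9 114.3]
top keeper 37 p3 [ 51.1  78.7 110. ] med [ 66.5  82.6 127.1] p97 [ 85.9  86.3 130.7]
top lideye 37 p3 [ 50.   60.7 118.4] med [ 67.7  64.3 126.2] p97 [ 85.4  68.2 132.8]
```

View pics/c.png

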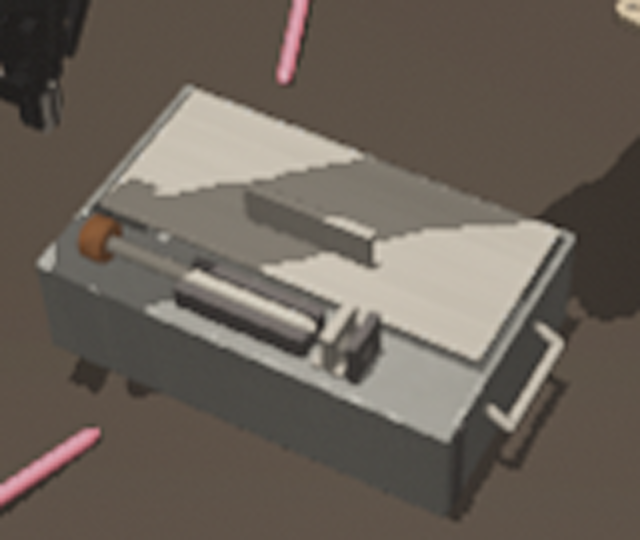

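The lid is shut: its eye at (335,335) lines up with the keeper at (362,345), and the pin hasn't moved. I'll lower behind the knob.

Call:
{"op": "send_rows", "data": {
  "series": [
    [0,[0.18,-0.27,0],[0,0,0]],
    [0,[0,0,-0.7],[0,0,0]],
    [0,[0,0,-0.7],[0,0,0]],
    [0,[0,0,-0.3],[0,0,0]],
    [0,[0,0,0],[0,0,0]]
  ]
}}

```text
clock: 6.05
eef_pos: [614.7, -240.8, 115.5]
tool_rot: [-3.14, -0.001, 1.749]
force: [-0.6, -0.7, 0.1]
width: 0.2
gripper_force: 0.0
```

```bash
python3 st.py
```

```text
box 67.44785759447026 -165.7652786288271 115.49116928914108 [-3.14000118e+00 -1.15005163e-03  1.74902955e+00] F -0.7441869487907791 -0.6207945796616595 0.06727139157879347 6.05 0.21221659106638702
```

Call:
{"op": "send_rows", "data": {
  "series": [
    [0,[0.01,0.131,0],[0,0,0]],
    [0,[-0.023,0.131,0],[0,0,0]],
    [0,[-0.023,0.131,0],[0,0,0]],
    [0,[-0.023,0.131,0],[0,0,0]],
    [0,[-0.023,0.131,0],[0,0,0]],
    [0,[-0.023,0.131,0],[0,0,0]],
    [0,[-0.023,0.131,0],[0,0,0]],
    [0,[0,0,0],[0,0,0]]
  ]
}}

```text
clock: 7.05
eef_pos: [607.2, -184.6, 116.0]
tool_rot: [-3.141, -0.002, 1.75]
force: [0.4, -0.0, -0.8]
width: -0.3
gripper_force: 0.0
```

```bash
python3 st.py
python3 - <<'E'
from h import *
snap('scene','scene3');snap('top','top3')
a=cv2.imread('pics/scene3.png')[125:260,215:375]
cv2.imwrite('pics/d.png',cv2.resize(a,(640,540),interpolation=2))
E
python3 m2.py 3 | grep -E "knob|rod"
```

```text
box 69.8311780817658 -109.12808738754867 116.00418043816113 [-3.14082402e+00 -1.88018838e-03  1.75012124e+00] F 0.40945364410701646 -0.08007651813816456 -0.8045431925592623 7.05 -0.3379080256567743
scene knob 57 p3 [ 61.1 -96.6 108. ] med [ 75.1 -88.7 118.5] p97 [ 82.8 -80.  123.8]
scene rod 69 p3 [  55.2 -108.4  108.3] med [ 71.5 -85.7 115.4] p97 [ 84.  -63.2 128.8]
```

View pics/d.png

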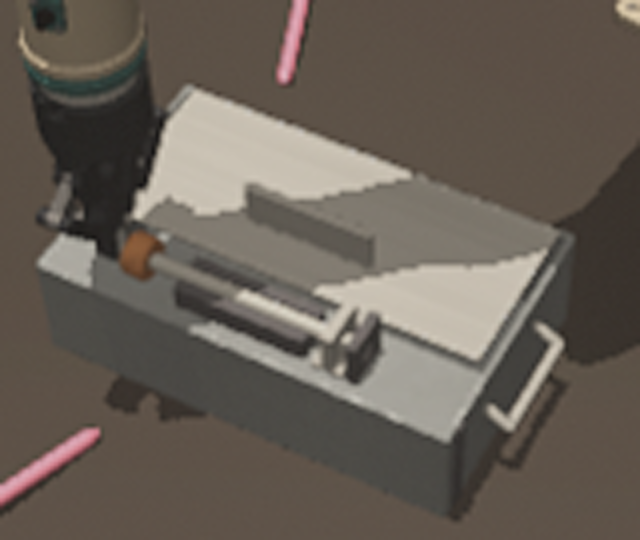

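The pin, at (330,330), is through the lid's eye and at the keeper, with about 25 mm left to push.

Call:
{"op": "send_rows", "data": {
  "series": [
    [0,[-0.015,0.085,0],[0,0,0]],
    [0,[-0.015,0.085,0],[0,0,0]],
    [0,[-0.015,0.085,0],[0,0,0]],
    [0,[-0.015,0.085,0],[0,0,0]],
    [0,[0,0,0],[0,0,0]]
  ]
}}

```text
clock: 7.78
eef_pos: [603.9, -164.9, 116.3]
tool_rot: [-3.142, -0.001, 1.75]
force: [-0.3, -0.0, -0.1]
width: 0.4
gripper_force: 0.0
```

```bash
python3 st.py
```

```text
box 69.98873834925689 -89.15205130042486 116.31498621367692 [-3.14151023e+00 -8.84552904e-04  1.74977008e+00] F -0.2862381133682044 0.04809104779171312 -0.07305053284281973 7.775 0.39664041491368607
```

Call:
{"op": "send_rows", "data": {
  "series": [
    [0,[-0.008,0.045,0],[0,0,0]],
    [0,[-0.008,0.045,0],[0,0,0]],
    [0,[0,0,0],[0,0,0]]
  ]
}}

```text
clock: 8.15
eef_pos: [603.0, -160.4, 116.4]
tool_rot: [3.142, -0.0, 1.749]
force: [0.4, -0.1, -0.0]
width: 0.2
gripper_force: 0.2
```

```bash
python3 st.py
```

```text
box 69.85412926614832 -84.46480001719303 116.38340205588193 [ 3.14151625e+00 -2.29925997e-04  1.74892849e+00] F 0.37747944531346195 -0.19570444774236084 -0.03230611586820731 8.15 0.15293381034748652
```

Call:
{"op": "send_rows", "data": {
  "series": [
    [0,[-0.008,0.045,0],[0,0,0]],
    [0,[0,0,0],[0,0,0]]
  ]
}}

```text
clock: 8.4
eef_pos: [602.6, -158.5, 116.4]
tool_rot: [3.141, 0.001, 1.748]
force: [0.4, -3.7, -0.6]
width: 0.1
gripper_force: 1.3
```

```bash
python3 st.py
```

```text
box 69.77777740209098 -82.59242608451133 116.40423865849786 [3.14130742e+00 1.05646624e-03 1.74847758e+00] F -0.21401104161503715 -3.6960178887803803 -0.5953116380994052 8.4 0.06823945689191552
```

Call:
{"op": "send_rows", "data": {
  "series": [
    [0,[-0.006,0.035,0],[0,0,0]],
    [0,[0,0,0],[0,0,0]],
    [0,[0,0,0],[0,0,0]]
  ]
}}

```text
clock: 8.78
eef_pos: [602.5, -158.5, 116.5]
tool_rot: [3.141, 0.004, 1.747]
force: [1.7, -6.0, -2.7]
width: -0.1
gripper_force: 3.2
```

```bash
python3 st.py
```

```text
box 69.77585106662403 -82.52727032131142 116.50436374048255 [3.14054167 0.00392456 1.747321  ] F 0.6548674701222783 -6.2306483654087135 -2.678226732519234 8.775 -0.08365815739135263
```

Call:
{"op": "send_rows", "data": {
  "series": [
    [0,[0.05,-0.3,0],[0,0,0]],
    [0,[0.05,-0.3,0],[0,0,0]],
    [0,[0,-0.2,0.8],[0,0,0]],
    [0,[0,-0.2,0.8],[0,0,0]],
    [0,[-0.7,0,0.6],[0,0,0]],
    [0,[-0.9,0,0],[0,0,0]],
    [0,[-0.9,0,0],[0,0,0]],
    [0,[0,0,0],[0,0,0]]
  ]
}}

```text
clock: 9.78
eef_pos: [453.2, -216.5, 248.6]
tool_rot: [-3.139, -0.003, 1.744]
force: [0.3, 0.3, -0.5]
width: -0.3
gripper_force: 0.0
```

```bash
python3 st.py
python3 - <<'E'
from h import *
snap('scene','scene4');snap('top','top4')
a=cv2.imread('pics/scene4.png')[125:260,215:375]
cv2.imwrite('pics/e.png',cv2.resize(a,(640,540),interpolation=2))
E
sed -i 's/lid=k/nose=k(50,90,90,130,98,120),lid=k/' m2.py
python3 m2.py 4 | grep -E "knob|rod|nose|grip|lideye"
```

```text
box -87.3714046043682 -113.75250861365821 248.5534860070119 [-3.13856157e+00 -2.83207246e-03  1.74377380e+00] F 0.32467593281684526 0.2946531734530584 -0.5321993926829932 9.775 -0.2976998831976589
scene lideye 69 p3 [ 50.9  54.7 112.4] med [ 71.   67.5 123. ] p97 [ 86.6  71.2 127.9]
scene grip 214 p3 [ -8.7 -43.8 111. ] med [ -2.4   3.9 123. ] p97 [  1.2  50.4 131.8]
scene nose 30 p3 [ 64.3  90.9 104.9] med [ 70.1  98.1 109.3] p97 [ 74.9 108.7 112.9]
scene knob 64 p3 [ 52.9 -87.3  90.5] med [ 73.2 -62.8 118.3] p97 [ 83.7 -53.2 122.8]
top lideye 46 p3 [ 50.5  54.7 112.4] med [ 67.9  64.  125.4] p97 [ 85.9  69.4 131.4]
top grip 122 p3 [ -9.5 -45.4 112. ] med [ -6.8  -0.3 128.9] p97 [ -1.3  47.2 134.5]
top nose 20 p3 [63.1 90.8 98.9] med [ 67.5  98.3 109.8] p97 [ 73.8 112.8 114.9]
top knob 54 p3 [ 53.9 -70.8 113.2] med [ 66.4 -63.2 120.8] p97 [ 80.2 -54.9 125.7]
top rod 3 p3 [ 55.4 -70.4 111.3] med [ 79.5 -66.4 113. ] p97 [ 82.6 -62.8 119.8]
```

View pics/e.png

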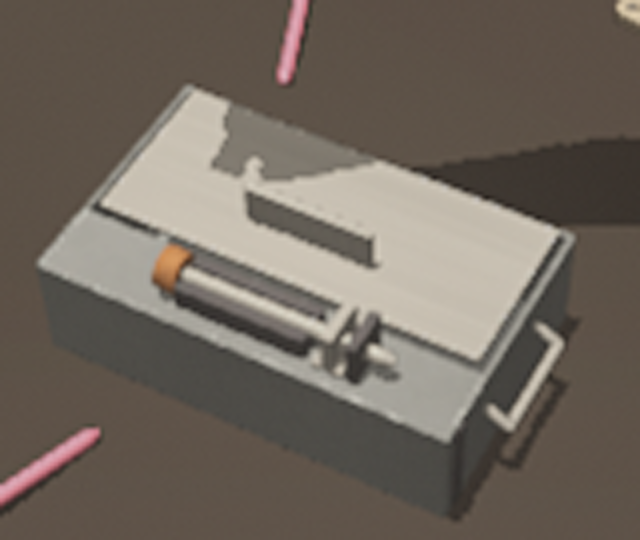

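The knob at (172,268) sits against the cradle, the nose at (385,355) is out beyond the keeper, and the lid is shut.

```bash
python3 -c "from h import *;print(ctrl.finish_job())"
```

```text
the job is handed in; nothing more can be done
None
```

The lid is shut and the pin is home through both eyes with its knob against the cradle; the arm stayed clear of the jar, bowl and brush, and I handed the job in at about 10 s without seeing the verdict.

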